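# Unpack the finishing supplies into the bench rack in reverse order

### The job

Unpack the bottle, the jar, the oil tin and the spray can from the divided carton into the empty grey bench rack, one to a pocket and in reverse order, so that seen from the robot what stood at the carton's left end comes to the rack's right end, and so on along the row. Set each one down upright on the pocket's floor, do not drop it, and let go of it.

Things in the scene. Friction and masses are not known exactly. Their poses are not given: they have to be found in the camera images.
- carton: Open brown cardboard carton, fixed, in the left or right half of the work area: 89 mm (x) by 311 mm (y), 60 mm high, one row of four cells at y = -114, -38, 38, 114 mm; the things stand 7 mm above the table. Origin: centre of its underside, on the table; z up, y to the robot's left within 0.3 rad.
- rack: Grey plastic bench rack, fixed, empty at the start, in the other half: 84 mm (x) by 308 mm (y), 45 mm high. One row of four open pockets, 72 mm square, centres at x = 0, y = -114, -38, 38, 114 mm, floor 6 mm above the table, walls 4 mm thick. Origin: centre of its underside, on the table; z up, y to the robot's left within 0.3 rad.
- bottle: Round amber glass varnish bottle with a paper label and black screw cap: body 50 mm in diameter and straight up to 92 mm, shoulder and neck above, cap 30 mm in diameter, 140 mm tall in all, about 0.24 kg. Origin at the centre of its underside, z up along its axis.
- jar: Squat round glass jar with reddish-brown filling and a plain brass-coloured lid: 55 mm in diameter all the way up, 100 mm tall, the shortest of the four, about 0.28 kg. Origin at the centre of its underside, z up.
- tin: Flat-sided rectangular steel oil tin with a painted green band and a small black cap: 36 mm (its x) by 54 mm (its y), flat sides up to 112 mm, cap 16 mm in diameter to 126 mm set off-centre 13 mm towards its +y, about 0.25 kg. Origin at the centre of its underside, z up. At the start its x lies along the carton's x within 0.15 rad.
- spray: Slim aluminium spray can painted white with a round white cap: 44 mm in diameter and straight up to 112 mm, cap 34 mm in diameter, 146 mm tall in all, the tallest, about 0.22 kg. Origin at the centre of its underside, z up.
- cell_bottle: The cardboard cell of the carton in which the amber bottle stands at the start (it marks that thing's starting place and does not move). Open-topped square sleeve 76 x 76 mm outside, 70 mm inside, walls 3 mm thick and 56 mm high. Origin at the centre of its underside, 4 mm above the table; its floor is 3 mm thick; axes as the carton's.
- cell_jar: The cardboard cell of the carton in which the jar stands at the start (it marks that thing's starting place and does not move). Open-topped square sleeve 76 x 76 mm outside, 70 mm inside, walls 3 mm thick and 56 mm high. Origin at the centre of its underside, 4 mm above the table; its floor is 3 mm thick; axes as the carton's.
- cell_tin: The cardboard cell of the carton in which the oil tin stands at the start (it marks that thing's starting place and does not move). Open-topped square sleeve 76 x 76 mm outside, 70 mm inside, walls 3 mm thick and 56 mm high. Origin at the centre of its underside, 4 mm above the table; its floor is 3 mm thick; axes as the carton's.
- cell_spray: The cardboard cell of the carton in which the spray can stands at the start (it marks that thing's starting place and does not move). Open-topped square sleeve 76 x 76 mm outside, 70 mm inside, walls 3 mm thick and 56 mm high. Origin at the centre of its underside, 4 mm above the table; its floor is 3 mm thick; axes as the carton's.

How it is judged:
At the end, for the whole second after the job is handed in: Each of the four stands released, at rest and upright (0.1 rad) on the floor of the rack pocket that mirrors its carton cell (cell at y = c, pocket at y = -c): origin within 22 mm of the pocket centre along the rack's x and y, within 5 mm of the floor's height (((y of cell_bottle in the frame of carton between -0.134 and -0.094 m and y of bottle in the frame of rack between 0.092 and 0.136 m) or (y of cell_bottle in the frame of carton between -0.058 and -0.018 m and y of bottle in the frame of rack between 0.016 and 0.06 m) or (y of cell_bottle in the frame of carton between 0.018 and 0.058 m and y of bottle in the frame of rack between -0.06 and -0.016 m) or (y of cell_bottle in the frame of carton between 0.094 and 0.134 m and y of bottle in the frame of rack between -0.136 and -0.092 m)) and x of bottle in the frame of rack between -0.022 and 0.022 m and z of bottle in the frame of rack between 0.001 and 0.011 m and angle between each of bottle, jar, tin, spray's own z axis and vertical below 0.1 rad and linear speed of each of bottle, jar, tin, spray below 0.02 m/s and angular speed of each of bottle, jar, tin, spray below 0.2 rad/s and ((y of cell_jar in the frame of carton between -0.134 and -0.094 m and y of jar in the frame of rack between 0.092 and 0.136 m) or (y of cell_jar in the frame of carton between -0.058 and -0.018 m and y of jar in the frame of rack between 0.016 and 0.06 m) or (y of cell_jar in the frame of carton between 0.018 and 0.058 m and y of jar in the frame of rack between -0.06 and -0.016 m) or (y of cell_jar in the frame of carton between 0.094 and 0.134 m and y of jar in the frame of rack between -0.136 and -0.092 m)) and x of jar in the frame of rack between -0.022 and 0.022 m and z of jar in the frame of rack between 0.001 and 0.011 m and ((y of cell_tin in the frame of carton between -0.134 and -0.094 m and y of tin in the frame of rack between 0.092 and 0.136 m) or (y of cell_tin in the frame of carton between -0.058 and -0.018 m and y of tin in the frame of rack between 0.016 and 0.06 m) or (y of cell_tin in the frame of carton between 0.018 and 0.058 m and y of tin in the frame of rack between -0.06 and -0.016 m) or (y of cell_tin in the frame of carton between 0.094 and 0.134 m and y of tin in the frame of rack between -0.136 and -0.092 m)) and x of tin in the frame of rack between -0.022 and 0.022 m and z of tin in the frame of rack between 0.001 and 0.011 m and ((y of cell_spray in the frame of carton between -0.134 and -0.094 m and y of spray in the frame of rack between 0.092 and 0.136 m) or (y of cell_spray in the frame of carton between -0.058 and -0.018 m and y of spray in the frame of rack between 0.016 and 0.06 m) or (y of cell_spray in the frame of carton between 0.018 and 0.058 m and y of spray in the frame of rack between -0.06 and -0.016 m) or (y of cell_spray in the frame of carton between 0.094 and 0.134 m and y of spray in the frame of rack between -0.136 and -0.092 m)) and x of spray in the frame of rack between -0.022 and 0.022 m and z of spray in the frame of rack between 0.001 and 0.011 m); the robot touches nothing.
It fails at once if the bottle is dropped: it falls freely, touching nothing, faster than 0.6 m/s (linear speed of bottle above 0.6 m/s and contact force between bottle and anything else below 0.05 N).
It fails at once if the jar is dropped: it falls freely, touching nothing, faster than 0.6 m/s (linear speed of jar above 0.6 m/s and contact force between jar and anything else below 0.05 N).
It fails at once if the tin is dropped: it falls freely, touching nothing, faster than 0.6 m/s (linear speed of tin above 0.6 m/s and contact force between tin and anything else below 0.05 N).
It fails at once if the spray is dropped: it falls freely, touching nothing, faster than 0.6 m/s (linear speed of spray above 0.6 m/s and contact force between spray and anything else below 0.05 N).
It also fails if it takes over 118 s, if anything falls off the work surface, if the arm or the gripper's body presses on something with over 40 N, if the wrist force passes 120 N, or if a joint passes its speed limit or range.

### The arm

A 6-joint arm with a two-finger parallel gripper is mounted at the origin on the work surface. World frame = base frame: x ahead of the robot, y to its left, z up, the work surface at z = 0. Lengths are in m, angles in rad, forces in N, time in s.
With the tool pointing down it reaches from about 0.35 to 0.975 m from the base axis. Payload 4.9 kg.
Tool frame: the origin (TCP) lies at the very end of the fingers, on their centre line; the grasp point (between the pads) lies ctrl.grip_point_offset behind it (ctrl.grip_point_offset is the distance from the TCP to the grasp point, in m); z points along the fingers, y is the direction in which the jaws open and shut (so a half turn about z gives the same grasp; the last joint's range is limited). The gripper opens to 85 mm and grips with 20 to 120 N. Pads are 22 mm wide; open, the fingers measure 114 mm over their backs; the gripper's body (76 mm by 85 mm) begins 54 mm behind the grasp point. The pads swing forward as they close: fully open they stand 13 mm farther back than shut.
Start: joints at [1.185, 0.053, 1.613, -0, 1.476, -0.119], TCP at [0.165, 0.603, 0.231] pointing down, gripper open.
Joint ranges: [-3.01, 3.01], [-1.01, 2.22], [0.06, 2.58], [-1.02, 4.17], [0.09, 2.62], [-3.14, 3.14]. Speed limits (rad/s): [2.57, 2.57, 3.14, 3.14, 3.14, 3.14].

### API

Orientations are given as a rotation vector (axis times angle).
In Python, from station import ctrl gives the robot as it stands. The module is installed in compiled form; this text tells all that it offers.
- The arm moves only by the shell command python3 -m creep 'ROWS' [FORCE]. ROWS is JSON, a list of rows, each a list of 5 numbers: the closure in counts, from 0 (fully open) to 255 (shut), then the shift along the tool's x, y, z in mm, then the turn about the tool's z in rad. A call has 1 to 12 rows; each row is the pose to reach, as a shift and turn from the pose commanded when the call began, along the tool's axes at that moment; what a row does not reach only later rows make up. A row lasts 1/12 s, in which the tool goes at most 41.7 mm and 7.16 degrees, less where a joint would pass 70% of its speed; a pose out of reach is approached as far as the arm can. A call with a gripper value outside its range is refused whole. The fingers move at their own pace and stop on an object; FORCE is the grip in N (left out, the last holds). Time passes only in rows, so rows that repeat a pose let the fingers close. It gives the time, the measured TCP pose, the force and the opening at its end, in the units of the state.
- ctrl.get_obs(): the state, without advancing time (a new reading comes with each control period).
- ctrl.get_image(name): name is "side" or "top" or "wrist"; returns the picture (420x560x3 uint8, red, green, blue); there is no depth.
- ctrl.calibration(name): a dict with "fx", "fy", "cx", "cy" (pixels), "R" (3x3) and "t" (3): a world point X has camera coordinates R X + t. Camera axes: x right, y down, z forward; pixel columns grow to the right and rows downward; lengths in m; the calibration is good to about 2 mm. A picture is of the moment at which its call begins: read the wrist's pose just before it. calibration takes no time and is no camera call; for the wrist camera it gives the pose at the moment of the call.
- ctrl.finish_job(): hands the job in, once; it reports no verdict.
Trained networks look in the newest picture that a camera, given by its name, has taken for a name from the list of things; names that differ only in an ending like _2 or _b are one class to them, and where a whole thing is asked for, a point or a joint stands for the part that bears it (a point fixed in the world has none). Each returns a list of dicts, best first, with "conf" (0 to 1); they miss things now and then, are a little off and sometimes report something else, mostly with a low value. They report only what shows in the picture. A call takes as long as a camera call.
- ctrl.boxes_of(camera, label): "rect" ([left, top, width, height] in pixels, round what is visible of it).
- ctrl.outline_of(camera, label): "mask" (420x560 bool, what is visible of it) and "rect" ([left, top, width, height] in pixels, round what is visible of it).
The state is a dict: "t": time; "q": joint angles; "dq": joint speeds; "effort": joint torques, N m; "tool_pos": TCP position; "tool_rot": TCP orientation; "contact_force": force on the tool from outside, world axes, zero at the start; "wrist_torque": the same for the moment, N m; "opening": finger opening in m.
Only numpy, scipy, OpenCV 4.12 (cv2) and the standard library are available. Lean on these libraries where they do the work, as an engineer would, in place of code of your own. Each camera call takes 0.05 s, during which the arm holds its last target. There are 200 camera calls.

## Working session

There is one attempt and no reset: what is moved stays moved. The work goes in short steps, Python scripts to look and compute and a shell command to move; the robot and the scene stay as the last step left them, time stands still between calls to the robot, and variables do not carry over. Pictures are saved under pics/ and viewed, about 12 in all and at most 16, crops included, and the job is handed in when it is done.

```bash
mkdir -p pics; cat > h.py <<'E'
import numpy as np, cv2
from station import ctrl
from scipy.spatial.transform import Rotation as Ro
def ray(cam,u,v,z):
    c=ctrl.calibration(cam);R=np.array(c['R']);t=np.array(c['t'])
    d=R.T@np.array([(u-c['cx'])/c['fx'],(v-c['cy'])/c['fy'],1]);o=-R.T@t
    return o+d*(z-o[2])/d[2]
def proj(cam,X):
    c=ctrl.calibration(cam);p=np.array(c['R'])@np.asarray(X)+c['t']
    return np.array([c['fx']*p[0]/p[2]+c['cx'],c['fy']*p[1]/p[2]+c['cy']])
def save(cam,name):
    im=np.array(ctrl.get_image(cam));cv2.imwrite('pics/'+name,im[:,:,::-1].copy());return im
def rel(X):
    "tool-frame shift (mm) taking TCP to X"
    o=ctrl.get_obs();R=Ro.from_rotvec(o['tool_rot']).as_matrix()
    return np.round(R.T@(np.asarray(X)-o['tool_pos'])*1000,1)
E
python3 - <<'E'
from h import *
np.set_printoptions(precision=4,suppress=True)
o=ctrl.get_obs();print(o,ctrl.grip_point_offset);print(Ro.from_rotvec(o['tool_rot']).as_matrix())
ims=[]
for c in('top','side'):
    ims.append(save(c,c+'0.png'));k=ctrl.calibration(c);print(c,-np.array(k['R']).T@k['t'],np.array(k['R']),k['fx'])
    for n in('carton','rack','bottle','jar','tin','spray','cell_bottle','cell_jar','cell_tin','cell_spray'):
        print(n,[(np.round(b['rect']).astype(int).tolist(),round(b['conf'],2)) for b in ctrl.boxes_of(c,n)[:2]])
E
```

```text
{'t': 0.0, 'q': array([ 1.185 ,  0.0534,  1.6143, -0.    ,  1.476 , -0.119 ]), 'dq': array([-0.0005, -0.0007, -0.0012,  0.001 , -0.0009, -0.0007]), 'effort': array([  0.0002, -39.3697, -37.0171,  -0.0001,   0.0071,  -0.    ]), 'tool_pos': array([0.1646, 0.6023, 0.2301]), 'tool_rot': array([-0.4178, -3.1132,  0.0031]), 'contact_force': array([ 0.4701, -0.1952,  0.3089]), 'wrist_torque': array([-0.0149, -0.0748,  0.0006]), 'opening': 0.08520348964026088} 0.0187
[[-0.9646  0.2636 -0.0007]
 [ 0.2636  0.9646 -0.0019]
 [ 0.0002 -0.002  -1.    ]]
top [ 0.4517 -0.0046  1.0243] [[-0.0255 -0.9997 -0.0046]
 [-0.9948  0.0258 -0.0988]
 [ 0.0989  0.002  -0.9951]] 481.63631206255945
carton [([97, 212, 157, 57], 0.59), ([130, 224, 39, 27], 0.34)]
rack [([311, 178, 158, 77], 0.67)]
bottle [([212, 232, 35, 28], 0.17)]
jar [([214, 231, 34, 31], 0.68)]
tin [([172, 234, 36, 21], 0.88)]
spray [([130, 223, 42, 26], 0.81), ([210, 227, 40, 43], 0.38)]
cell_bottle [([95, 211, 45, 44], 0.64)]
cell_jar [([209, 226, 38, 40], 0.67), ([170, 231, 37, 25], 0.67)]
cell_tin [([172, 220, 41, 41], 0.78)]
cell_spray [([131, 215, 46, 44], 0.74)]
side [ 0.0583 -0.5612  0.9677] [[ 0.7581 -0.6521  0.0003]
 [-0.5134 -0.597  -0.6165]
 [ 0.4022  0.4672 -0.7874]] 463.23268409012513
carton [([184, 136, 73, 83], 0.94)]
rack [([298, 214, 96, 117], 0.8)]
bottle [([191, 108, 14, 41], 0.64)]
jar [([226, 170, 24, 35], 0.87), ([191, 140, 31, 27], 0.5)]
tin [([210, 147, 25, 34], 0.66), ([296, 211, 97, 119], 0.47)]
spray [([200, 122, 17, 46], 0.71), ([224, 169, 23, 35], 0.44)]
cell_bottle [([185, 134, 9, 15], 0.55)]
cell_jar [([217, 180, 39, 26], 0.68)]
cell_tin [([206, 163, 35, 17], 0.59)]
cell_spray []
```

View pics/top0.png

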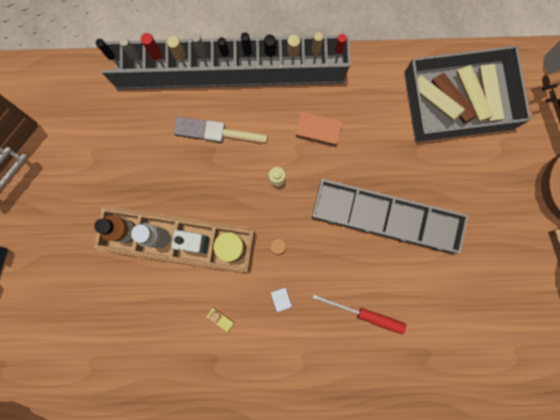

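View pics/side0.png

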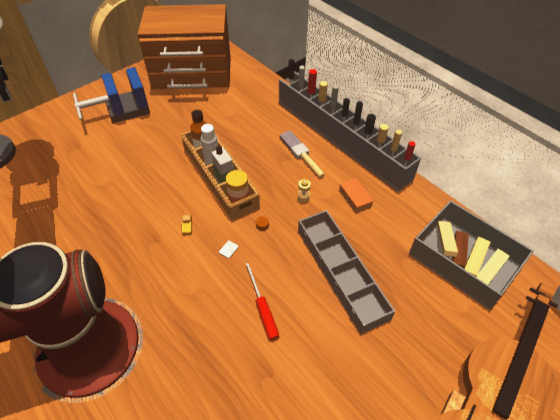

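The left half holds the carton (rim corners about (101,210), (254,228), (250,271) and (96,253) in the top view). From the robot's left the order is bottle, spray, tin, jar. The empty rack is on the right (about 314–466, 182–252). I'll fit the rims on a zoomed crop.

```bash
python3 - <<'E'
from h import *
np.set_printoptions(precision=4,suppress=True)
im=cv2.imread('pics/top0.png')
a=cv2.resize(im[200:280,90:260],None,fx=4.4,fy=3.6,interpolation=cv2.INTER_CUBIC)
b=cv2.resize(im[175:255,305:475],None,fx=4.4,fy=3.6,interpolation=cv2.INTER_CUBIC)
def fit(P,z,L,W):
    X=np.array([ray('top',*p,z)[:2] for p in P]);c=X.mean(0)
    # order TL,TR,BR,BL in picture: local (+x,+y),(+x,-y),(-x,-y),(-x,+y)
    M=np.array([[W,L],[W,-L],[-W,-L],[-W,L]])/2
    H=(M.T@(X-c));th=np.arctan2(H[0,1]-H[1,0],H[0,0]+H[1,1])
    R=np.array([[np.cos(th),-np.sin(th)],[np.sin(th),np.cos(th)]])
    return c,th,(M@R.T+c-X)*1000,R
for n,P,z,L,W in(('carton',[(101,210),(254,228),(250,271),(96,253)],.06,.311,.089),('rack',[(319,182),(466,216),(462,252),(314,215)],.045,.308,.084)):
    c,th,e,R=fit(P,z,L,W);print(n,c,th,'\n',e)
    for y in(.114,.038,-.038,-.114):
        print(y,c+R@[0,y])
    im2,x0,y0=(a,90,200) if n=='carton' else (b,305,175)
    for sx in(-1,1):
        for sy in(-1,1):
            u=proj('top',[*(c+R@[sx*W/2,sy*L/2]),z]);cv2.drawMarker(im2,(int((u[0]-x0+.5)*4.4),int((u[1]-y0+.5)*3.6)),(255,255,0),cv2.MARKER_CROSS,15,1)
cv2.imwrite('pics/z1.png',np.vstack([a,b]))
for n,z in(('bottle',.147),('spray',.153),('tin',.119),('jar',.107)):
  for b in ctrl.outline_of('top',n)[:1]:
    m=b['mask'];v,u=np.nonzero(m);print(n,b['rect'],b['conf'],ray('top',u.mean(),v.mean(),z))
E
```

```text
carton [0.507  0.2098] -0.13958393930666305 
 [[ 0.4958 -1.5724]
 [ 1.6361 -1.4527]
 [-0.885   1.2471]
 [-1.2469  1.778 ]]
0.114 [0.5229 0.3227]
0.038 [0.5123 0.2474]
-0.038 [0.5017 0.1722]
-0.114 [0.4912 0.0969]
rack [ 0.5462 -0.2261] -0.2594998032519172 
 [[ 5.8341 -4.3159]
 [ 4.8721 -4.6252]
 [-3.3236  4.193 ]
 [-7.3826  4.7481]]
0.114 [ 0.5754 -0.1159]
0.038 [ 0.5559 -0.1893]
-0.038 [ 0.5364 -0.2628]
-0.114 [ 0.5169 -0.3363]
bottle [97.5, 218.0, 38.9, 24.0] 0.78 [0.5261 0.3009 0.147 ]
spray [131.5, 225.2, 39.3, 23.2] 0.75 [0.5114 0.2331 0.153 ]
tin [171.1, 233.1, 36.4, 22.8] 0.85 [0.5005 0.168  0.119 ]
jar [211.4, 231.2, 35.0, 31.0] 0.76 [0.4892 0.096  0.107 ]
```

View pics/z1.png

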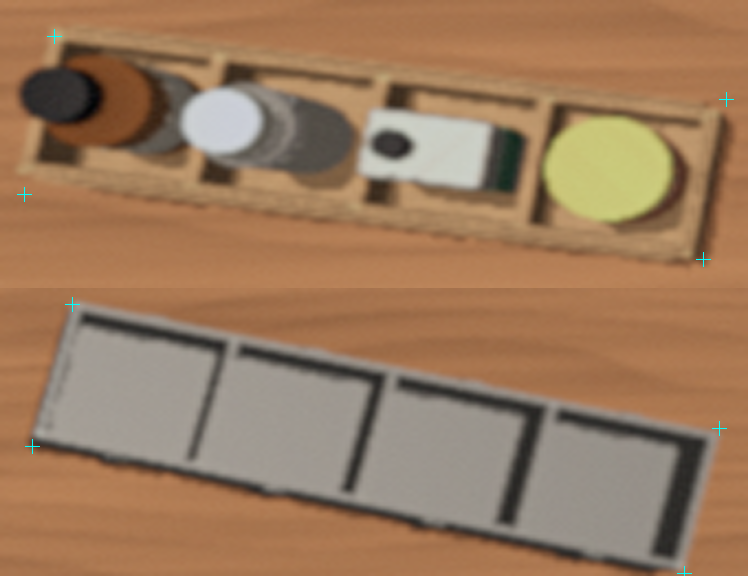

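The zoomed crop shows the rims clearly, and the hand-read corners need a small correction. I'll refit them and locate the tops of the four things.

```bash
cat >> h.py <<'E'
def fit(P,z,L,W):
    X=np.array([ray('top',*p,z)[:2] for p in P]);c=X.mean(0)
    M=np.array([[W,L],[W,-L],[-W,-L],[-W,L]])/2
    H=(M.T@(X-c));th=np.arctan2(H[0,1]-H[1,0],H[0,0]+H[1,1])
    R=np.array([[np.cos(th),-np.sin(th)],[np.sin(th),np.cos(th)]])
    return c,th,(M@R.T+c-X)*1000,R
E
python3 - <<'E'
from h import *
np.set_printoptions(precision=4,suppress=True)
for n,P,z,L,W in(('carton',[(102,207.8),(253.6,228.7),(246.3,272.3),(94,246.7)],.06,.311,.089),('rack',[(321.1,178.7),(466.5,215.3),(459.5,251),(312.5,215.9)],.045,.308,.084)):
    c,th,e,R=fit(P,z,L,W);print(n,c,th,'\n',e)
    for y in(.114,.038,-.038,-.114): print(y,c+R@[0,y])
for n,u,v,z in(('bottle',103.1,225.9,.147),('spray',140,233.1,.153),('tin',186.3,240.6,.119),('jar',227.9,246.5,.107)): print(n,ray('top',u,v,z))
a=np.array([ray('top',90+x/4.4-.5,200+y/3.6-.5,.119)[:2] for x,y in((368,108),(493,123),(485,188),(360,175))])
print(a[1]-a[0],a[2]-a[3],a[0]-a[3])
o=ctrl.get_obs();R=Ro.from_rotvec(o['tool_rot']).as_matrix();k=ctrl.calibration('wrist');print('camwrist offset in tool',R.T@(-np.array(k['R']).T@k['t']-o['tool_pos']),np.array(k['R'])@R,k['fx'])
print(rel([.491,.097,.23]))
E
```

```text
carton [0.5104 0.2124] -0.17771276251114654 
 [[ 4.9982  0.3976]
 [ 0.2405 -0.4122]
 [-0.7491 -0.9434]
 [-4.4897  0.9581]]
0.114 [0.5305 0.3246]
0.038 [0.5171 0.2498]
-0.038 [0.5036 0.175 ]
-0.114 [0.4902 0.1002]
rack [ 0.5483 -0.2255] -0.2683846335764037 
 [[ 2.4335  0.1151]
 [ 4.1835 -2.9214]
 [-4.5583  0.5801]
 [-2.0586  2.2262]]
0.114 [ 0.5785 -0.1156]
0.038 [ 0.5584 -0.1888]
-0.038 [ 0.5382 -0.2621]
-0.114 [ 0.5181 -0.3354]
bottle [0.5319 0.3222 0.147 ]
spray [0.5165 0.2528 0.153 ]
tin [0.5027 0.1755 0.119 ]
jar [0.4901 0.0988 0.107 ]
[-0.0093 -0.0535] [-0.0081 -0.0533] [ 0.035  -0.0035]
camwrist offset in tool [ 0.0832 -0.0006 -0.1423] [[-0.0001  1.     -0.0004]
 [-0.947  -0.0002 -0.3213]
 [-0.3213  0.0003  0.947 ]] 311.4468978618559
[-448.1 -402.     1.3]
```

```bash
python3 -m creep '[[0,-75,-67,0,0.12],[0,-110,-99,0,0.24],[0,-145,-130,0,0.36],[0,-180,-161,0,0.48],[0,-215,-193,0,0.6],[0,-250,-224,0,0.72],[0,-280,-251,0,0.84],[0,-310,-278,0,0.96],[0,-340,-305,0,1.08],[0,-370,-332,0,1.2],[0,-400,-359,0,1.32],[0,-425,-381,0,1.44]]' 40
cat > rem.py <<'E'
import sys
from h import *
x,y,z,yaw=map(float,sys.argv[1:5])
o=ctrl.get_obs();R=Ro.from_rotvec(o['tool_rot']).as_matrix();cy=np.arctan2(R[1,1],R[0,1])
print('t',round(o['t'],2),'pos',np.round(o['tool_pos'],4),'yaw',round(cy,3),'open',round(o['opening'],4),'F',np.round(o['contact_force'],1),'q',np.round(o['q'],2))
print('shift',rel([x,y,z]),'turn',round(cy-yaw,3))
E
python3 rem.py .4901 .0992 .2 -.17
```

```text
t: 2.3
tool_pos: [0.4365, 0.1808, 0.2317]
tool_rot: [2.373, 2.058, 0.002]
contact_force: [1.1, 0.3, -0.2]
opening: 0.0856
t 2.3 pos [0.4365 0.1808 0.2317] yaw -0.142 open 0.0856 F [ 1.1  0.3 -0.2] q [ 0.23 -0.33  1.96  0.    1.51  0.38]
shift [-73.2  64.5  31.8] turn 0.028
```

```bash
python3 -m creep '[[0,0,0,0,0],[0,0,0,0,0],[0,0,0,0,0]]'; python3 rem.py .4901 .0992 .2 -.17
```

```text
t: 2.55
tool_pos: [0.4357, 0.1828, 0.2313]
tool_rot: [-2.367, -2.065, -0.0]
contact_force: [-0.3, -0.1, -0.3]
opening: 0.0853
t 2.55 pos [0.4357 0.1828 0.2313] yaw -0.136 open 0.0853 F [-0.3 -0.1 -0.3] q [ 0.24 -0.33  1.96  0.    1.51  0.38]
shift [-75.5  65.3  31.2] turn 0.034
```

```bash
python3 -m creep '[[0,-25,21,10,0.03],[0,-50,43,20,0.03],[0,-75,65,30,0.03],[0,-75,65,30,0.03],[0,-75,65,30,0.03],[0,-75,65,30,0.03]]'; python3 rem.py .4901 .0992 .2 -.17; python3 - <<'E'
from h import *
im=save('wrist','w1.png').copy()
for c,th,L,W,z in(((.5104,.2124),-.1777,.311,.089,.06),):
    R=np.array([[np.cos(th),-np.sin(th)],[np.sin(th),np.cos(th)]])
    P=np.array([proj('wrist',[*(np.array(c)+R@[sx*W/2,sy*L/2]),z]) for sx,sy in((1,1),(1,-1),(-1,-1),(-1,1))]);print(P.round())
    cv2.polylines(im,[P.astype(np.int32)],True,(0,255,255),1)
for n,x,y,z in(('spray',.5165,.2528,.153),('tin',.5027,.1755,.119),('jar',.4901,.0988,.107)):
    u=proj('wrist',[x,y,z]);print(n,u.round());cv2.drawMarker(im,tuple(u.astype(int)),(255,0,255),cv2.MARKER_CROSS,20,1)
cv2.imwrite('pics/w1b.png',im[:,:,::-1])
E
```

```text
t: 3.05
tool_pos: [0.4896, 0.1011, 0.2014]
tool_rot: [-2.395, -2.032, -0.0]
contact_force: [-0.3, 0.4, 0.7]
opening: 0.0853
t 3.05 pos [0.4896 0.1011 0.2014] yaw -0.164 open 0.0853 F [-0.3  0.4  0.7] q [ 0.05 -0.23  1.93  0.    1.44  0.22]
shift [-1.8  0.8  1.4] turn 0.006
[[ 354. -186.]
 [ 326.  238.]
 [ 237.  237.]
 [ 222. -189.]]
spray [286. -45.]
tin [283. 115.]
jar [283. 215.]
```

View pics/w1b.png

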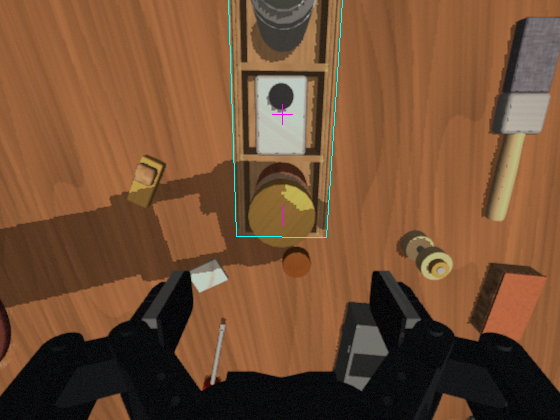

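The predicted carton outline and thing centres match the wrist picture (jar lid at 283,215, tin at 283,115), so I'll grasp the jar.

```bash
python3 -m creep '[[0,-2,1,35,0],[0,-2,1,70,0],[0,-2,1,105,0],[0,-2,1,126,0],[0,-2,1,126,0],[0,-2,1,126,0],[255,-2,1,126,0],[255,-2,1,126,0],[255,-2,1,126,0],[255,-2,1,126,0],[255,-2,1,126,0],[255,-2,1,126,0]]' 50;  python3 -m creep '[[255,0,0,0,0],[255,0,0,0,0],[255,0,0,-10,0],[255,0,0,-20,0],[255,0,0,-40,0],[255,0,0,-65,0],[255,0,0,-90,0],[255,0,0,-115,0],[255,0,0,-140,0],[255,0,0,-150,0],[255,0,0,-155,0],[255,0,0,-155,0]]'; python3 rem.py .5785 -.1156 .23 -.268
```

```text
t: 4.1
tool_pos: [0.4921, 0.0979, 0.0783]
tool_rot: [2.397, 2.029, 0.005]
contact_force: [-2.8, 0.3, 5.8]
opening: 0.0536
t: 5.1
tool_pos: [0.4911, 0.0974, 0.2315]
tool_rot: [2.397, 2.029, 0.003]
contact_force: [-0.3, 0.9, -4.0]
opening: 0.0537
t 5.1 pos [0.4911 0.0974 0.2315] yaw -0.166 open 0.0537 F [-0.3  0.9 -4. ] q [ 0.05 -0.25  1.9  -0.    1.5   0.21]
shift [-195.7  121.4    1.6] turn 0.102
```

```bash
python3 -m creep '[[255,-10,6,0,0.02],[255,-30,18,0,0.04],[255,-55,34,0,0.06],[255,-80,50,0,0.08],[255,-105,65,0,0.1],[255,-130,80,0,0.1],[255,-155,96,0,0.1],[255,-175,109,0,0.1],[255,-190,118,0,0.1],[255,-196,121,0,0.1],[255,-196,121,0,0.1],[255,-196,121,0,0.1]]'; python3 rem.py .5785 -.1156 .23 -.268; python3 - <<'E'
from h import *
im=save('wrist','w2.png').copy(); im2=save('top','t2.png').copy()
c,th,L,W,z=(.5483,-.2255),-.268,.308,.084,.045
R=np.array([[np.cos(th),-np.sin(th)],[np.sin(th),np.cos(th)]])
for cam,i in(('wrist',im),('top',im2)):
  for y in(.114,.038,-.038,-.114):
    P=np.array([proj(cam,[*(np.array(c)+R@[sx*.036,y+sy*.036]),z]) for sx,sy in((1,1),(1,-1),(-1,-1),(-1,1))])
    cv2.polylines(i,[P.round().astype(np.int32)],True,(0,255,255),1)
cv2.imwrite('pics/w2b.png',np.vstack([im[:300],cv2.resize(im2[170:270,300:480],(560,300))])[:,:,::-1])
E
```

```text
t: 6.1
tool_pos: [0.577, -0.1154, 0.2292]
tool_rot: [-2.495, -1.906, 0.001]
contact_force: [0.7, -0.4, -2.7]
opening: 0.0537
t 6.1 pos [ 0.577  -0.1154  0.2292] yaw -0.266 open 0.0537 F [ 0.7 -0.4 -2.7] q [-0.32 -0.03  1.7   0.    1.47 -0.06]
shift [ 0.1  1.5 -0.8] turn 0.002
```

View pics/w2b.png

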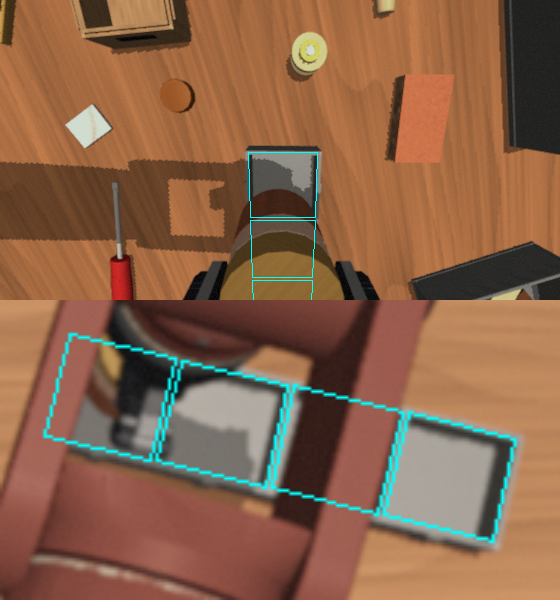

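The jar is over the rack's left pocket, and the pocket outlines line up with the picture in both views. I'll lower it.

```bash
python3 -m creep '[[255,0,1,15,0],[255,0,1,40,0],[255,0,1,65,0],[255,0,1,90,0],[255,0,1,115,0],[255,0,1,135,0],[255,0,1,145,0],[255,0,1,150,0],[255,0,1,152,0],[255,0,1,152,0],[255,0,1,152,0]]'; python3 rem.py .5785 -.1156 .0755 -.268
```

```text
t: 7.12
tool_pos: [0.5798, -0.1163, 0.0802]
tool_rot: [2.494, 1.906, 0.003]
contact_force: [0.3, 0.8, -3.6]
opening: 0.0539
t 7.12 pos [ 0.5798 -0.1163  0.0802] yaw -0.266 open 0.0539 F [ 0.3  0.8 -3.6] q [-0.32  0.11  1.81  0.    1.21 -0.06]
shift [ 0.4 -1.5  4.6] turn 0.002
```

```bash
python3 -m creep '[[255,0,-1,1.5,0],[255,0,-1,3,0],[255,0,-1,3,0],[255,0,-1,3,0]]'; python3 -m creep '[[255,0,0,1,0],[255,0,0,1.5,0],[255,0,0,1.5,0],[255,0,0,1.5,0]]';python3 rem.py .5785 -.1156 .0755 -.268
```

```text
t: 7.45
tool_pos: [0.5787, -0.1162, 0.0773]
tool_rot: [2.495, 1.906, 0.002]
contact_force: [-3.0, 1.1, 5.3]
opening: 0.0539
t: 7.78
tool_pos: [0.5788, -0.1163, 0.0773]
tool_rot: [2.495, 1.906, 0.001]
contact_force: [-6.6, 1.1, 13.4]
opening: 0.0535
t 7.78 pos [ 0.5788 -0.1163  0.0773] yaw -0.266 open 0.0535 F [-6.6  1.1 13.4] q [-0.32  0.11  1.82 -0.    1.21 -0.06]
shift [ 0.6 -0.5  1.8] turn 0.002
```

```bash
python3 -m creep '[[255,0,0,-1.5,0],[0,0,0,-1.5,0],[0,0,0,-1.5,0],[0,0,0,-1.5,0],[0,0,0,-1.5,0],[0,0,0,-1.5,0],[0,0,0,-25,0],[0,0,0,-60,0],[0,0,0,-95,0],[0,0,0,-130,0],[0,0,0,-155,0],[0,0,0,-155,0]]'; python3 rem.py .5027 .1755 .23 -.16
```

```text
t: 8.78
tool_pos: [0.5809, -0.1169, 0.2368]
tool_rot: [2.488, 1.901, 0.011]
contact_force: [0.2, 0.2, 2.1]
opening: 0.0852
t 8.78 pos [ 0.5809 -0.1169  0.2368] yaw -0.266 open 0.0852 F [0.2 0.2 2.1] q [-0.32 -0.04  1.69 -0.    1.47 -0.06]
shift [ 261.6 -152.4    4.7] turn -0.106
```

```bash
python3 -m creep '[[0,20,-12,0,0],[0,52,-30,0,-0.02],[0,84,-49,0,-0.04],[0,116,-68,0,-0.06],[0,148,-86,0,-0.08],[0,180,-105,0,-0.1],[0,210,-122,0,-0.106],[0,235,-137,0,-0.106],[0,255,-149,0,-0.106],[0,262,-152,0,-0.106],[0,262,-152,0,-0.106],[0,262,-152,0,-0.106]]'; python3 rem.py .5027 .1755 .0765 -.16; python3 - <<'E'
from h import *
im=save('wrist','w3.png').copy(); im2=save('top','t3.png').copy()
for n,x,y,z in(('spray',.5165,.2528,.153),('tin',.5027,.1755,.119)):
    u=proj('wrist',[x,y,z]);cv2.drawMarker(im,tuple(u.astype(int)),(255,0,255),cv2.MARKER_CROSS,20,1)
cv2.imwrite('pics/w3b.png',np.vstack([im[:300],cv2.resize(im2[170:270,300:480],(560,300))])[:,:,::-1])
E
```

```text
t: 9.78
tool_pos: [0.4998, 0.1765, 0.2282]
tool_rot: [2.391, 2.037, -0.002]
contact_force: [-0.5, 0.3, 0.2]
opening: 0.0853
t 9.78 pos [0.4998 0.1765 0.2282] yaw -0.16 open 0.0853 F [-0.5  0.3  0.2] q [ 0.2  -0.17  1.83 -0.    1.48  0.36]
shift [ -0.4   3.1 151.7] turn 0.0
```

View pics/w3b.png

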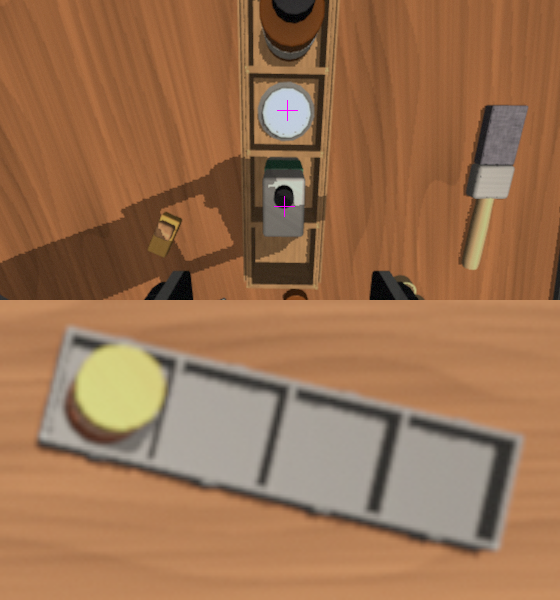

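The jar stands in the rack's left pocket, and the tin marker is on the tin's top at (284,206). Next I'll grasp and lift the tin.

```bash
python3 -m creep '[[0,0,2,35,0],[0,0,2,70,0],[0,0,2,105,0],[0,0,2,135,0],[0,0,2,152,0],[0,0,2,152,0],[255,0,2,152,0],[255,0,2,152,0],[255,0,2,152,0],[255,0,2,152,0],[255,0,2,152,0],[255,0,2,152,0]]' 50;  python3 rem.py .5027 .1755 .0765 -.16; python3 -m creep '[[255,0,0,0,0],[255,0,0,0,0],[255,0,0,-10,0],[255,0,0,-20,0],[255,0,0,-40,0],[255,0,0,-65,0],[255,0,0,-90,0],[255,0,0,-115,0],[255,0,0,-140,0],[255,0,0,-150,0],[255,0,0,-155,0],[255,0,0,-155,0]]'; python3 rem.py .5584 -.1888 .23 -.268
```

```text
t: 10.88
tool_pos: [0.5032, 0.1768, 0.079]
tool_rot: [2.39, 2.036, 0.004]
contact_force: [-0.8, -1.4, 7.5]
opening: 0.0354
t 10.88 pos [0.5032 0.1768 0.079 ] yaw -0.16 open 0.0354 F [-0.8 -1.4  7.5] q [ 0.2  -0.02  1.95 -0.    1.2   0.36]
shift [-1.3 -0.3  2.5] turn 0.0
t: 11.88
tool_pos: [0.5021, 0.1767, 0.2326]
tool_rot: [2.391, 2.036, 0.002]
contact_force: [-0.0, -0.2, -2.9]
opening: 0.0356
t 11.88 pos [0.5021 0.1767 0.2326] yaw -0.16 open 0.0356 F [-0.  -0.2 -2.9] q [ 0.2  -0.17  1.83 -0.    1.49  0.36]
shift [-351.8  113.8    2.6] turn 0.108
```

```bash
python3 -m creep '[[255,-15,5,0,0.02],[255,-45,15,0,0.04],[255,-80,26,0,0.06],[255,-117,38,0,0.08],[255,-154,50,0,0.1],[255,-191,62,0,0.108],[255,-228,74,0,0.108],[255,-265,86,0,0.108],[255,-300,97,0,0.108],[255,-328,106,0,0.108],[255,-345,111,0,0.108],[255,-351,114,0,0.108]]';  python3 -m creep '[[255,0,0,0,0],[255,0,0,0,0],[255,0,0,0,0]]';python3 rem.py .5584 -.1883 .0785 -.268
```

```text
t: 12.88
tool_pos: [0.5572, -0.1905, 0.2286]
tool_rot: [-2.498, -1.898, 0.004]
contact_force: [-0.2, -0.5, -3.5]
opening: 0.0352
t: 13.13
tool_pos: [0.558, -0.1867, 0.2307]
tool_rot: [-2.496, -1.905, 0.001]
contact_force: [-0.5, 0.6, -3.1]
opening: 0.0355
t 13.13 pos [ 0.558  -0.1867  0.2307] yaw -0.267 open 0.0355 F [-0.5  0.6 -3.1] q [-0.45 -0.03  1.7   0.    1.48 -0.18]
shift [ -1.6   1.1 152.2] turn 0.001
```

```bash
python3 -m creep '[[255,-1,0,15,0],[255,-1,0,40,0],[255,-1,0,65,0],[255,-1,0,90,0],[255,-1,0,115,0],[255,-1,0,135,0],[255,-1,0,145,0],[255,-1,0,150,0],[255,-1,0,152,0],[255,-1,0,152,0],[255,-1,0,152,0]]'; python3 -m creep '[[255,0,0,1,0],[255,0,0,2,0],[255,0,0,2,0],[255,0,0,2,0]]'; python3 rem.py .5584 -.1883 .0785 -.268
```

```text
t: 14.05
tool_pos: [0.5593, -0.1894, 0.0816]
tool_rot: [2.496, 1.904, 0.002]
contact_force: [0.1, -0.9, -2.4]
opening: 0.0352
t: 14.38
tool_pos: [0.5583, -0.1892, 0.0782]
tool_rot: [2.498, 1.904, 0.0]
contact_force: [-0.2, -0.4, -2.6]
opening: 0.0352
t 14.38 pos [ 0.5583 -0.1892  0.0782] yaw -0.268 open 0.0352 F [-0.2 -0.4 -2.6] q [-0.45  0.11  1.82 -0.    1.21 -0.18]
shift [ 0.9 -0.2 -0.3] turn -0.0
```

```bash
python3 -m creep '[[255,0,0,1,0],[255,0,0,2,0],[255,0,0,2,0],[255,0,0,2,0]]'; python3 rem.py .5584 -.1883 .0785 -.268
```

```text
t: 14.72
tool_pos: [0.5585, -0.1893, 0.0781]
tool_rot: [-2.498, -1.905, 0.0]
contact_force: [-5.6, 2.0, 7.3]
opening: 0.0358
t 14.72 pos [ 0.5585 -0.1893  0.0781] yaw -0.268 open 0.0358 F [-5.6  2.   7.3] q [-0.45  0.11  1.82 -0.    1.21 -0.18]
shift [ 1.  -0.4 -0.4] turn 0.0
```

Contact with the floor shows as +7.3 N, so I'll release the tin, rise and head for the spray can.

```bash
python3 -m creep '[[255,0,0,-1,0],[0,0,0,-1,0],[0,0,0,-1,0],[0,0,0,-1,0],[0,0,0,-1,0],[0,0,0,-1,0],[0,0,0,-25,0],[0,0,0,-60,0],[0,0,0,-95,0],[0,0,0,-130,0],[0,0,0,-155,0],[0,0,0,-155,0]]'; python3 rem.py .5165 .2522 .24 -.17
```

```text
t: 15.72
tool_pos: [0.5614, -0.1906, 0.239]
tool_rot: [2.489, 1.898, 0.009]
contact_force: [-0.1, 0.7, 1.1]
opening: 0.0853
t 15.72 pos [ 0.5614 -0.1906  0.239 ] yaw -0.268 open 0.0853 F [-0.1  0.7  1.1] q [-0.45 -0.04  1.69  0.    1.48 -0.18]
shift [ 415.1 -160.4   -4. ] turn -0.098
```

```bash
python3 -m creep '[[0,25,-10,-2,0],[0,61,-24,-5,-0.02],[0,98,-38,-5,-0.04],[0,135,-52,-5,-0.06],[0,172,-66,-5,-0.08],[0,209,-81,-5,-0.098],[0,246,-95,-5,-0.098],[0,283,-109,-5,-0.098],[0,320,-124,-5,-0.098],[0,357,-138,-5,-0.098],[0,390,-151,-5,-0.098],[0,415,-160,-5,-0.098]]';  python3 -m creep '[[0,0,0,0,0],[0,0,0,0,0],[0,0,0,0,0]]'; python3 rem.py .5165 .2522 .086 -.17; python3 - <<'E'
from h import *
im=save('wrist','w4.png').copy(); im2=save('top','t4.png').copy()
for n,x,y,z in(('spray',.5165,.2528,.153),('bottle',.5319,.3222,.147)):
    u=proj('wrist',[x,y,z]);cv2.drawMarker(im,tuple(u.astype(int)),(255,0,255),cv2.MARKER_CROSS,20,1)
cv2.imwrite('pics/w4b.png',np.vstack([im[:300],cv2.resize(im2[170:270,300:480],(560,300))])[:,:,::-1])
E
```

```text
t: 16.72
tool_pos: [0.5126, 0.2562, 0.2349]
tool_rot: [-2.399, -2.027, 0.001]
contact_force: [0.1, -0.5, 0.5]
opening: 0.0854
t: 16.97
tool_pos: [0.5136, 0.253, 0.2351]
tool_rot: [2.402, 2.025, -0.002]
contact_force: [0.9, 0.0, -0.9]
opening: 0.0855
t 16.97 pos [0.5136 0.253  0.2351] yaw -0.17 open 0.0855 F [ 0.9  0.  -0.9] q [ 0.33 -0.07  1.73 -0.    1.48  0.5 ]
shift [-1.000e-01  3.100e+00  1.491e+02] turn 0.0
```

View pics/w4b.png

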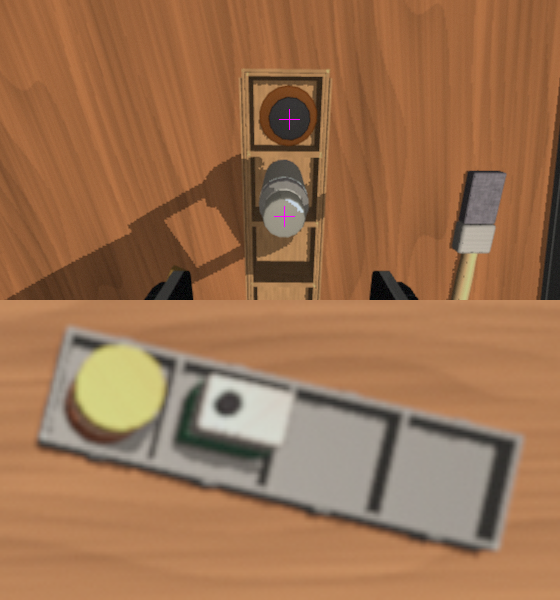

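Tin stands in the second pocket, and the markers are centred on the spray cap (284,216) and the bottle cap (289,119). I'll grasp the spray can.

```bash
python3 -m creep '[[0,0,2,35,0],[0,0,2,70,0],[0,0,2,105,0],[0,0,2,135,0],[0,0,2,147,0],[0,0,2,149,0],[255,0,2,149,0],[255,0,2,149,0],[255,0,2,149,0],[255,0,2,149,0],[255,0,2,149,0],[255,0,2,149,0]]' 50;  python3 rem.py .5165 .2522 .086 -.17; python3 -m creep '[[255,0,0,0,0],[255,0,0,0,0],[255,0,0,-10,0],[255,0,0,-20,0],[255,0,0,-40,0],[255,0,0,-65,0],[255,0,0,-90,0],[255,0,0,-115,0],[255,0,0,-140,0],[255,0,0,-150,0],[255,0,0,-155,0],[255,0,0,-155,0]]'; python3 rem.py .5382 -.2621 .24 -.268
```

```text
t: 18.07
tool_pos: [0.5173, 0.2539, 0.0898]
tool_rot: [2.401, 2.024, 0.006]
contact_force: [-1.7, 0.8, 5.7]
opening: 0.0425
t 18.07 pos [0.5173 0.2539 0.0898] yaw -0.17 open 0.0425 F [-1.7  0.8  5.7] q [0.33 0.06 1.85 0.   1.23 0.5 ]
shift [-1.8 -0.5  3.8] turn 0.0
t: 19.07
tool_pos: [0.5161, 0.2533, 0.243]
tool_rot: [2.401, 2.024, 0.003]
contact_force: [-0.2, 0.4, -2.7]
opening: 0.0427
t 19.07 pos [0.5161 0.2533 0.243 ] yaw -0.17 open 0.0427 F [-0.2  0.4 -2.7] q [ 0.33 -0.07  1.72 -0.    1.49  0.5 ]
shift [-504.2  108.9    2.7] turn 0.098
```

```bash
python3 -m creep '[[255,-15,3,0,0.02],[255,-45,10,0,0.04],[255,-82,18,0,0.06],[255,-119,26,0,0.08],[255,-156,34,0,0.098],[255,-193,42,0,0.098],[255,-230,50,0,0.098],[255,-267,58,0,0.098],[255,-304,66,0,0.098],[255,-341,74,0,0.098],[255,-370,80,0,0.098],[255,-390,84,0,0.098]]'; python3 rem.py .5382 -.2621 .24 -.268
```

```text
t: 20.07
tool_pos: [0.5312, -0.1479, 0.239]
tool_rot: [-2.498, -1.9, 0.004]
contact_force: [-0.2, 0.2, -1.7]
opening: 0.0426
t 20.07 pos [ 0.5312 -0.1479  0.239 ] yaw -0.27 open 0.0426 F [-0.2  0.2 -1.7] q [-0.41 -0.12  1.77 -0.    1.5  -0.14]
shift [-108.1   37.3   -1.2] turn -0.002
```

```bash
python3 -m creep '[[255,-20,6,0,0],[255,-45,15,0,0],[255,-70,23,0,0],[255,-92,30,0,0],[255,-105,34,0,0],[255,-110,36,0,0],[255,-110,36,0,0],[255,-110,36,0,0]]'; python3 rem.py .5382 -.2616 .088 -.268
```

```text
t: 20.73
tool_pos: [0.5379, -0.2601, 0.2408]
tool_rot: [-2.496, -1.904, 0.0]
contact_force: [0.0, 0.8, -2.9]
opening: 0.0426
t 20.73 pos [ 0.5379 -0.2601  0.2408] yaw -0.268 open 0.0426 F [ 0.   0.8 -2.9] q [-0.58 -0.02  1.67  0.    1.49 -0.31]
shift [ -1.5   0.9 152.8] turn 0.0
```

```bash
python3 -m creep '[[255,-1,0,15,0],[255,-1,0,40,0],[255,-1,0,65,0],[255,-1,0,90,0],[255,-1,0,115,0],[255,-1,0,135,0],[255,-1,0,145,0],[255,-1,0,150,0],[255,-1,0,152,0],[255,-1,0,152,0],[255,-1,0,152,0]]'; python3 -m creep '[[255,0,0,1,0],[255,0,0,3,0],[255,0,0,3,0],[255,0,0,3,0]]'; python3 rem.py .5382 -.2616 .088 -.268
```

```text
t: 21.65
tool_pos: [0.539, -0.2624, 0.0916]
tool_rot: [2.496, 1.903, 0.002]
contact_force: [-0.5, -0.2, -1.7]
opening: 0.0428
t: 21.98
tool_pos: [0.5389, -0.2628, 0.0888]
tool_rot: [2.496, 1.903, 0.001]
contact_force: [-1.0, 0.3, 4.9]
opening: 0.0426
t 21.98 pos [ 0.5389 -0.2628  0.0888] yaw -0.268 open 0.0426 F [-1.   0.3  4.9] q [-0.58  0.12  1.79 -0.    1.23 -0.31]
shift [ 1.  -1.   0.8] turn -0.0
```

The can has reached the floor (force from −1.7 to +4.9 N), so I'll release it.

```bash
python3 -m creep '[[255,0,0,-0.5,0],[0,0,0,-0.5,0],[0,0,0,-0.5,0],[0,0,0,-0.5,0],[0,0,0,-0.5,0],[0,0,0,-0.5,0],[0,0,0,-25,0],[0,0,0,-60,0],[0,0,0,-95,0],[0,0,0,-130,0],[0,0,0,-150,0],[0,0,0,-150,0]]'; python3 rem.py .5319 .323 .24 -.178
```

```text
t: 22.98
tool_pos: [0.5404, -0.2636, 0.2441]
tool_rot: [2.49, 1.898, 0.006]
contact_force: [-0.3, 0.5, 1.2]
opening: 0.0854
t 22.98 pos [ 0.5404 -0.2636  0.2441] yaw -0.268 open 0.0854 F [-0.3  0.5  1.2] q [-0.58 -0.02  1.66  0.    1.49 -0.31]
shift [ 5.634e+02 -1.636e+02  4.000e-01] turn -0.09
```

```bash
python3 -m creep '[[0,25,-7,0,0],[0,60,-17,0,-0.02],[0,97,-28,0,-0.04],[0,134,-39,0,-0.06],[0,171,-50,0,-0.08],[0,208,-60,0,-0.09],[0,245,-71,0,-0.09],[0,282,-82,0,-0.09],[0,319,-93,0,-0.09],[0,356,-103,0,-0.09],[0,390,-113,0,-0.09],[0,420,-122,0,-0.09]]';  python3 -m creep '[[0,0,0,0,0],[0,0,0,0,0]]'; python3 rem.py .5319 .323 .24 -.178
```

```text
t: 23.98
tool_pos: [0.5305, 0.1775, 0.2355]
tool_rot: [-2.408, -2.016, 0.002]
contact_force: [0.1, 0.5, -0.3]
opening: 0.0851
t: 24.15
tool_pos: [0.5307, 0.1765, 0.2355]
tool_rot: [-2.406, -2.019, 0.003]
contact_force: [0.5, 0.1, -0.5]
opening: 0.0855
t 24.15 pos [0.5307 0.1765 0.2355] yaw -0.175 open 0.0855 F [ 0.5  0.1 -0.5] q [ 0.19 -0.1   1.76 -0.    1.49  0.36]
shift [144.4 -24.3  -4.6] turn 0.003
```

```bash
python3 -m creep '[[0,35,-6,-4,0],[0,70,-12,-4,0],[0,105,-18,-4,0],[0,130,-22,-4,0],[0,144,-24,-4,0],[0,144,-24,-4,0],[0,144,-24,-4,0],[0,144,-24,-4,0]]';  python3 rem.py .5319 .323 .078 -.178; python3 - <<'E'
from h import *
im=save('wrist','w5.png').copy(); im2=save('top','t5.png').copy()
for n,x,y,z in(('bottle',.5319,.3222,.147),):
    u=proj('wrist',[x,y,z]);cv2.drawMarker(im,tuple(u.astype(int)),(255,0,255),cv2.MARKER_CROSS,20,1)
cv2.imwrite('pics/w5b.png',np.vstack([im[:300],cv2.resize(im2[170:270,300:480],(560,300))])[:,:,::-1])
E
```

```text
t: 24.82
tool_pos: [0.5336, 0.3196, 0.2404]
tool_rot: [2.411, 2.013, -0.002]
contact_force: [0.4, -0.2, -0.1]
opening: 0.0854
t 24.82 pos [0.5336 0.3196 0.2404] yaw -0.18 open 0.0854 F [ 0.4 -0.2 -0.1] q [ 0.42  0.04  1.61 -0.    1.49  0.6 ]
shift [  3.2  -2.3 162.4] turn -0.002
```

View pics/w5b.png

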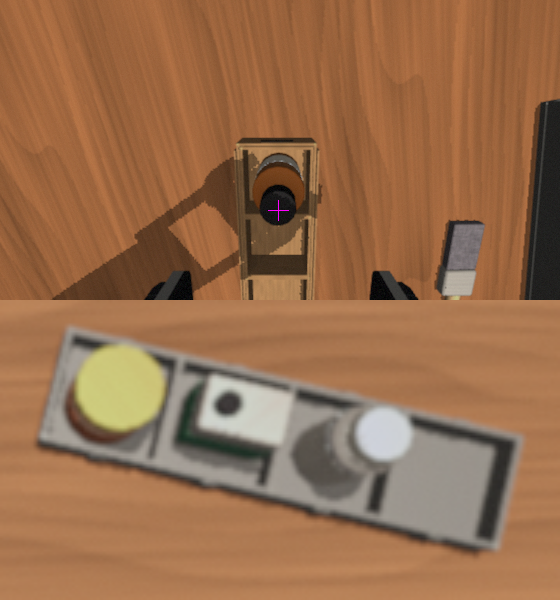

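Spray can stands in the third pocket. The bottle cap's disc centre is at about (278,206), some 3 mm farther left than my marker at (278,211), so I'll correct for that and grasp.

```bash
python3 -m creep '[[0,4,-2,35,0],[0,4,-2,70,0],[0,4,-2,105,0],[0,4,-2,135,0],[0,4,-2,152,0],[0,4,-2,158,0],[0,4,-2,161,0],[0,4,-2,162,0],[0,4,-2,162,0],[0,4,-2,162,0]]' 50; python3 rem.py .5319 .324 .078 -.178;
```

```text
t: 25.75
tool_pos: [0.5334, 0.326, 0.081]
tool_rot: [2.41, 2.014, 0.005]
contact_force: [0.8, 0.1, 0.3]
opening: 0.0853
t 25.75 pos [0.5334 0.326  0.081 ] yaw -0.178 open 0.0853 F [0.8 0.1 0.3] q [ 0.43  0.18  1.73 -0.    1.22  0.61]
shift [-2.2 -1.2  3. ] turn -0.0
```

```bash
python3 -m creep '[[0,-1,-1,1,0],[0,-1,-1,2,0],[0,-1,-1,2,0],[255,-1,-1,2,0],[255,-1,-1,2,0],[255,-1,-1,2,0],[255,-1,-1,2,0],[255,-1,-1,2,0],[255,-1,-1,2,0],[255,-1,-1,2,0],[255,-1,-1,2,0]]' 60; python3 rem.py .5319 .324 .078 -.178; python3 -m creep '[[255,0,0,0,0],[255,0,0,-4,0],[255,0,0,-8,0],[255,0,0,-12,0],[255,0,0,-16,0],[255,0,0,-20,0],[255,0,0,-20,0],[255,0,0,-20,0]]'; python3 rem.py .5319 .324 .078 -.178;python3 -c "
from h import *
save('wrist','w6.png')"
```

```text
t: 26.67
tool_pos: [0.5314, 0.3249, 0.0773]
tool_rot: [2.41, 2.015, 0.002]
contact_force: [0.9, -0.1, 3.3]
opening: 0.0478
t 26.67 pos [0.5314 0.3249 0.0773] yaw -0.178 open 0.0478 F [ 0.9 -0.1  3.3] q [ 0.43  0.19  1.74 -0.    1.22  0.61]
shift [-0.8  0.7 -0.7] turn 0.0
t: 27.33
tool_pos: [0.5311, 0.3249, 0.0972]
tool_rot: [2.41, 2.015, 0.001]
contact_force: [-0.1, 0.0, -2.3]
opening: 0.0484
t 27.33 pos [0.5311 0.3249 0.0972] yaw -0.178 open 0.0484 F [-0.1  0.  -2.3] q [0.43 0.16 1.73 0.   1.25 0.61]
shift [-0.7  0.9 19.2] turn 0.0
```

View pics/w6.png

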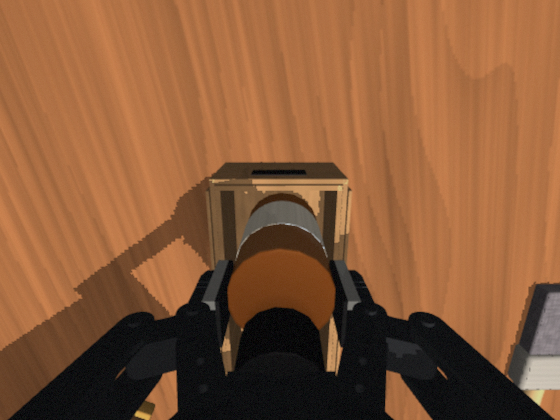

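The bottle is held upright by its straight body (opening 48 mm, about 2.4 N of weight). I'll lift it the rest of the way and carry it over.

```bash
python3 -m creep '[[255,0,0,-10,0],[255,0,0,-35,0],[255,0,0,-60,0],[255,0,0,-85,0],[255,0,0,-110,0],[255,0,0,-128,0],[255,0,0,-138,0],[255,0,0,-140,0],[255,0,0,-140,0]]'; python3 rem.py .5181 -.3349 .235 -.268
```

```text
t: 28.13
tool_pos: [0.531, 0.3248, 0.2373]
tool_rot: [2.41, 2.015, 0.001]
contact_force: [-0.4, -0.2, -2.5]
opening: 0.0482
t 28.13 pos [0.531  0.3248 0.2373] yaw -0.178 open 0.0482 F [-0.4 -0.2 -2.5] q [ 0.43  0.04  1.61 -0.    1.48  0.61]
shift [-651.6  104.1    2.1] turn 0.09
```

```bash
python3 -m creep '[[255,-12,2,-3,0],[255,-40,6,-5,0.02],[255,-75,12,-5,0.04],[255,-110,18,-5,0.06],[255,-147,23,-5,0.08],[255,-184,29,-5,0.09],[255,-221,35,-5,0.09],[255,-258,41,-5,0.09],[255,-290,46,-5,0.09],[255,-320,51,-5,0.09],[255,-335,54,-5,0.09],[255,-340,54,-5,0.09]]'; python3 -m creep '[[255,0,0,0,0],[255,0,0,0,0]]'; python3 rem.py .5181 -.3349 .24 -.268
```

```text
t: 29.13
tool_pos: [0.5226, -0.0223, 0.2398]
tool_rot: [-2.501, -1.899, 0.005]
contact_force: [-0.5, 0.8, -1.9]
opening: 0.0484
t: 29.3
tool_pos: [0.5232, -0.0191, 0.2407]
tool_rot: [-2.497, -1.903, 0.002]
contact_force: [-0.7, 0.0, -2.6]
opening: 0.0478
t 29.3 pos [ 0.5232 -0.0191  0.2407] yaw -0.268 open 0.0478 F [-0.7  0.  -2.6] q [-0.18 -0.2   1.83  0.    1.51  0.09]
shift [-305.8   78.8    0.4] turn -0.0
```

```bash
python3 -m creep '[[255,-12,3,0,0],[255,-40,10,0,0],[255,-75,19,0,0],[255,-110,28,0,0],[255,-147,38,0,0],[255,-184,47,0,0],[255,-221,57,0,0],[255,-250,64,0,0],[255,-275,71,0,0],[255,-295,76,0,0],[255,-304,78,0,0],[255,-305,79,0,0]]'; python3 -m creep '[[255,0,0,0,0],[255,0,0,0,0]]'; python3 rem.py .5181 -.3349 .0775 -.268
```

```text
t: 30.3
tool_pos: [0.5191, -0.3354, 0.2413]
tool_rot: [-2.499, -1.903, 0.001]
contact_force: [-0.5, 0.3, -3.0]
opening: 0.0484
t: 30.47
tool_pos: [0.5196, -0.3331, 0.2417]
tool_rot: [-2.496, -1.906, -0.001]
contact_force: [0.1, 1.0, -2.4]
opening: 0.0482
t 30.47 pos [ 0.5196 -0.3331  0.2417] yaw -0.266 open 0.0482 F [ 0.1  1.  -2.4] q [-0.69  0.03  1.62  0.    1.49 -0.42]
shift [ -2.3  -0.9 164.2] turn 0.002
```

```bash
python3 -m creep '[[255,-1,-1,15,0],[255,-1,-1,40,0],[255,-1,-1,65,0],[255,-1,-1,90,0],[255,-1,-1,115,0],[255,-1,-1,140,0],[255,-1,-1,152,0],[255,-1,-1,158,0],[255,-1,-1,161,0],[255,-1,-1,162,0],[255,-1,-1,162,0],[255,-1,-1,162,0]]'; python3 -m creep '[[255,0,0,1,0],[255,0,0,2,0],[255,0,0,2,0],[255,0,0,2,0]]'; python3 rem.py .5181 -.3349 .0775 -.268
```

```text
t: 31.47
tool_pos: [0.5191, -0.3359, 0.0817]
tool_rot: [2.496, 1.903, 0.001]
contact_force: [-0.0, 0.2, -2.9]
opening: 0.0479
t: 31.8
tool_pos: [0.5181, -0.3352, 0.078]
tool_rot: [2.498, 1.905, 0.0]
contact_force: [-0.2, 0.0, -2.2]
opening: 0.0486
t 31.8 pos [ 0.5181 -0.3352  0.078 ] yaw -0.268 open 0.0486 F [-0.2  0.  -2.2] q [-0.69  0.17  1.75  0.    1.22 -0.43]
shift [ 0.3 -0.1  0.5] turn -0.0
```

```bash
python3 -m creep '[[255,0,0,0.7,0],[255,0,0,1.5,0],[255,0,0,1.5,0],[255,0,0,1.5,0]]'; python3 rem.py .5181 -.3349 .0775 -.268
```

```text
t: 32.13
tool_pos: [0.5181, -0.3352, 0.0764]
tool_rot: [2.498, 1.905, 0.0]
contact_force: [-0.2, 0.2, -1.0]
opening: 0.0485
t 32.13 pos [ 0.5181 -0.3352  0.0764] yaw -0.268 open 0.0485 F [-0.2  0.2 -1. ] q [-0.69  0.17  1.75  0.    1.22 -0.43]
shift [ 0.3 -0.1 -1.1] turn -0.0
```

```bash
python3 -m creep '[[255,0,0,0.7,0],[255,0,0,0.7,0],[255,0,0,0.7,0],[255,0,0,0.7,0]]'; python3 rem.py .5181 -.3349 .0775 -.268
```

```text
t: 32.47
tool_pos: [0.5182, -0.3354, 0.0763]
tool_rot: [2.498, 1.905, -0.0]
contact_force: [-1.5, 0.5, 4.9]
opening: 0.0482
t 32.47 pos [ 0.5182 -0.3354  0.0763] yaw -0.268 open 0.0482 F [-1.5  0.5  4.9] q [-0.69  0.18  1.75 -0.    1.21 -0.43]
shift [ 0.4 -0.2 -1.2] turn 0.0
```

Contact is confirmed (+4.9 N). I'll release the bottle, rise, swing clear and look.

```bash
python3 -m creep '[[255,0,0,-0.7,0],[0,0,0,-0.7,0],[0,0,0,-0.7,0],[0,0,0,-0.7,0],[0,0,0,-0.7,0],[0,0,0,-0.7,0],[0,0,0,-20,0],[0,0,0,-50,0],[0,0,0,-85,0],[0,0,0,-120,0],[0,0,0,-155,0],[0,0,0,-165,0]]'; python3 -m creep '[[0,30,-10,0,0],[0,65,-20,0,0],[0,100,-30,0,0],[0,140,-40,0,0],[0,180,-50,0,0],[0,220,-60,0,0],[0,260,-70,0,0],[0,300,-80,0,0],[0,330,-90,0,0],[0,350,-95,0,0],[0,350,-95,0,0],[0,350,-95,0,0]]'; python3 - <<'E'
from h import *
im2=save('top','t6.png').copy(); im=save('side','s6.png')
c,th=(.5483,-.2255),-.268
R=np.array([[np.cos(th),-np.sin(th)],[np.sin(th),np.cos(th)]])
a=cv2.resize(im2[170:270,300:480],(560,300)); b=cv2.resize(im[180:340,280:410],(390,480))
cv2.imwrite('pics/f1.png',np.vstack([a,cv2.copyMakeBorder(cv2.resize(b,(244,300)),0,0,0,316,cv2.BORDER_CONSTANT)])[:,:,::-1])
for cam in('top','side'):
  for n,z in(('bottle',.146),('spray',.152),('tin',.118),('jar',.106)):
    for b in ctrl.boxes_of(cam,n)[:1]: print(cam,n,np.round(b['rect']),round(b['conf'],2))
print(ctrl.get_obs()['tool_pos'])
E
```

```text
t: 33.47
tool_pos: [0.5202, -0.3369, 0.2483]
tool_rot: [2.49, 1.898, 0.004]
contact_force: [-0.0, -0.8, 1.4]
opening: 0.0854
t: 34.47
tool_pos: [0.5189, 0.0282, 0.2401]
tool_rot: [2.496, 1.908, -0.001]
contact_force: [0.2, 0.1, -0.5]
opening: 0.0856
top bottle [428. 214.  46.  25.] 0.86
top spray [392. 207.  38.  24.] 0.66
top tin [353. 200.  36.  23.] 0.57
top jar [318. 181.  35.  36.] 0.96
side bottle [359. 271.  25.  47.] 0.95
side spray [342. 242.  25.  52.] 0.58
side tin [321. 219.  32.  46.] 0.87
side jar [305. 203.  22.  41.] 0.92
[0.51917976 0.02701794 0.24058999]
```

View pics/f1.png

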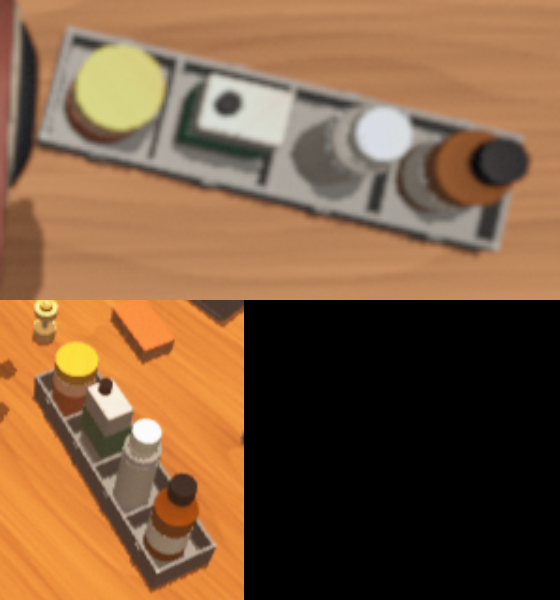

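All four stand upright in the rack: jar, tin, spray, bottle from the left (caps in the top crop at about (120,87), (245,110), (384,134) and (500,161)). I'll check the offsets in the rack frame and hand in.

```bash
python3 - <<'E'
from h import *
th=-.268;R=np.array([[np.cos(th),-np.sin(th)],[np.sin(th),np.cos(th)]])
for n,u,v,z in(('bottle',500,161,.146),('spray',384,134,.152),('tin',245,110,.118),('jar',120,87,.106)):
    X=ray('top',300+u*180/560-.4,170+v/3-.4,z)[:2];print(n,np.round(R.T@(X-[.5483,-.2255])*1000,1))
print(ctrl.finish_job())
E
```

```text
bottle [   0.6 -109.3]
spray [ -0.6 -38.2]
tin [-0.  38.3]
jar [ -2.  114.5]
the job is handed in; nothing more can be done
None
```

I moved all four things from the carton into the rack in reverse order and handed the job in at about 35 s of the 118 s. From the robot's left, the rack now holds jar, tin, spray can and bottle. The hand-in reports no verdict, so the result rests on my own checks.

- **Setting down:** I lowered each one until the wrist force turned upward (about 5–13 N, so touching the floor). Then I opened the gripper and rose clear. Nothing was dropped.
- **Position:** In the last top picture, each thing's offset from its pocket centre is within about 5 mm, against 22 mm allowed. The bottle is the farthest off, 4.7 mm along the row.
- **Upright and released:** The last top and side pictures show all four upright, with the gripper well clear. The network finder saw all four in both views.
- **Disagreements:** My corner fits of the rack and carton left errors of 4–5 mm. The bottle cap also showed about 3 mm off my first estimate, which I corrected before grasping it.

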